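Shut the lunch box and snap down its four tabs

ROBOT

A 6-joint arm with a two-finger parallel gripper is mounted at the origin on the work surface. World frame = base frame: x ahead of the robot, y to its left, z up, the work surface at z = 0. Lengths are in m, angles in rad, forces in N, time in s.
With the tool pointing down it reaches from about 0.4 to 0.925 m from the base axis. Payload 12.5 kg.
Tool frame: the origin (TCP) lies at the centre of the arm's flange, where the gripper is bolted on; the fingertips stand 190 mm ahead of it and the grasp point (between the pads) lies 171 mm ahead of it; z points along the fingers, y is the direction in which the jaws open and shut (so a half turn about z gives the same grasp; the last joint's range is limited). The gripper opens to 95 mm and grips with 3 to 60 N. Pads are 20 mm wide; open, the fingers measure 119 mm over their backs; the gripper's body (75 mm by 180 mm) begins 59 mm behind the grasp point.
Start: joints at [1.219, 0.491, 1.559, -0, 1.092, -0.106], TCP at [0.152, 0.606, 0.405] pointing down, gripper open.
Joint ranges: [-3.1, 3.1], [-0.84, 2.19], [0.05, 2.79], [-1.13, 4.28], [0.06, 2.93], [-2.69, 2.69]. Speed limits (rad/s): [2.22, 2.22, 2.79, 3.14, 3.14, 3.14].

INTERFACE

Orientations are given as [roll, pitch, yaw] about the fixed x, y, z axes, in that order (R = Rz(yaw) Ry(pitch) Rx(roll)).
In Python, from bench import r gives the robot as it stands.
- The arm moves only by the tool jog_arm, never from a script. Its argument "commands" is a list of rows, each an object with "linear": the shift along the tool's x, y, z normalised to -1 to 1, where 1 is 0.1 m, a list of three; "dr": the turn, a rotation vector about the tool's x, y, z normalised to -1 to 1, where 1 is pi rad, a list of three; "hand": the opening, from 0 (shut) to 1 (fully open). A call has exactly 10 rows; each row shifts and turns the commanded pose from where the row before left it, along the tool's axes as they then stand; what a row does not reach is not made up. A row lasts 1/8 s, in which the tool goes at most 62.5 mm and 10.7 degrees, less where a joint would pass 70% of its speed; a pose out of reach is approached as far as the arm can. A call with a number of a shift or a turn outside -1 to 1 is refused whole. A call with a gripper value outside its range is refused whole. The fingers move at their own pace and stop on an object; "newtons" is the grip in N (left out, the last holds). Time passes only in rows, so rows that do not move let the fingers close, or fill a call up. It gives the time, the measured TCP pose, the force and the opening at its end, in the units of the state.
- r.get_state(): the state, without advancing time (a new reading comes with each control period).
- r.camera(name): name is "side" or "top"; returns the picture (480x640x3 uint8, red, green, blue); there is no depth.
- r.camera_info(name): a dict with "mtx" (3x3 intrinsics, pixels), "D" ([k1, k2, p1, p2, k3] as OpenCV has them; the pictures are not rectified), "origin" and "orientation" of the camera in the world. Camera axes: x right, y down, z forward; pixel columns grow to the right and rows downward; lengths in m; the calibration is good to about 2 mm. A picture is of the moment at which its call begins. camera_info takes no time and is no camera call.
- r.job_done(): hands the job in, once; it reports no verdict.
The state is a dict: "clock": time; "q": joint angles; "joint_velocities": joint speeds; "joint_efforts": joint torques, N m; "eef_pos": TCP position; "tool_rot": TCP orientation; "wrist_force": force on the tool from outside, world axes, zero at the start; "wrist_torque": the same for the moment, N m; "finger_gap": opening from 0.0 (shut) to 1.0 (fully open).
Only numpy, scipy, OpenCV 4.12 (cv2) and the standard library are available. Lean on these libraries where they do the work, as an engineer would, in place of code of your own. Each camera call takes 0.05 s, during which the arm holds its last target.

TASK

Swing the open lid of the steel food box fully shut first, with its tabs still sticking out; then press each of the four snap tabs around the lid's rim (two in front, one on each end) down and in under the rim until every one has snapped home. Leave the drink can and the small white dish beside the box where they stand.

Things in the scene. Friction and masses are not known exactly. Their poses are not given: they have to be found in the camera images.
- box: Steel food box, fixed. Origin: centre of its underside, on the table; x points from its front (robot side) to its hinge side, y to its left end, z up. Tub 104 (x) by 144 (y) mm, upright walls. Lid when shut: white plate 160 (x) by 200 (y) mm, from 85 to 95 mm above the table, overhanging the tub by 28 mm all round. Lid hinge line: along y at box x = +80, z = 85 mm.
- lid (a joint): Lid angle, rad: 0 = shut, flat on the box; 1.57 = upright; 1.6 = stop. Starts between 1.15 and 1.5. Stiff hinge: it stays where left; moving it down takes 0.1 to 0.5 N m about the hinge, most when upright. Standing so steep, it must be pushed on its upper face from behind (from the hinge side towards the robot), then down.
- lid_edge (a point): Point on the lid: middle of its front edge, on its upper face, 160 mm from the hinge line. The point's x axis lies in the lid and points to the hinge, z is the normal of its upper face.
- tab_front_l (a joint): Angle, rad, of the front tab at box y = +55 mm. 0 = open, parallel to the lid, sticking out 22 mm past its edge; positive = turned down and in; 2.0 = snapped home, leaning in under the rim. A spring drives it back to 0 below 1.75 and on to 2.0 beyond. It takes about 3 to 4 N at the pad to start, less later.
- tab_front_r (a joint): Same for the front tab at box y = -55 mm. All four tabs are white plastic flaps 32 mm long, 3 mm thick (front ones 42 mm wide, end ones 48 mm), hinged along a line 10 mm in from the lid's edge and 2 mm below its underside.
- tab_left (a joint): Same for the tab in the middle (box x = 0) of the left end (+y). To snap, a flap's free end must go about 16 mm in past the lid's edge, 33 mm below its underside. A tool reaching in under that edge must tilt 25 to 50 degrees from vertical, its tip leaning in towards the box.
- tab_right (a joint): Same for the tab in the middle (box x = 0) of the right end (-y).
- tab_front_l_pad (a point): Point on the outer face of that tab (the upper face while it is open), mid-width, 25 mm from its hinge and 7 mm from its free end.
- tab_front_r_pad (a point): Same point on the other front tab.
- tab_left_pad (a point): Same point on the left end tab.
- tab_right_pad (a point): Same point on the right end tab.
- can_mid (a point): Centre of the green drink can, 60 mm across, 115 mm tall, standing behind the left hinge-side corner of the box. A bystander: leave it standing there.
- dish_mid (a point): Centre of the small white dish, 90 mm across, 35 mm tall, standing off the right end of the box. A bystander: leave it.

How it is judged:
On the way, in this order (a step that is already met when the one before it is completed fails the run):
1. the lid is shut (within 0.05 rad) while all four tabs are still open (under 1.2 rad) (value of joint lid below 0.05 rad and value of joint each of tab_front_l, tab_front_r, tab_left, tab_right below 1.2 rad), for 0.1 s.
2. all four tabs are snapped home (over 1.85 rad) (value of joint each of tab_front_l, tab_front_r, tab_left, tab_right above 1.85 rad), for 0.1 s.
At the end, for the whole second after the job is handed in: The lid is shut (within 0.05 rad) and all four tabs are snapped home (each over 1.85 rad of 2.0); the can and the dish are within 30 mm of where they stood (all of step 2 and value of joint lid below 0.05 rad and distance of each of can_mid, dish_mid from where it was at the start of the episode below 0.03 m); the robot touches nothing.
It fails at once if the can or the dish is pushed more than 30 mm or tipped (distance of any of can_mid, dish_mid from where it was at the start of the episode above 0.03 m or angle between any of can_mid, dish_mid's own z axis and vertical above 0.5 rad).
It also fails if it takes over 72 s, if anything falls off the work surface, if the arm or the gripper's body presses on something with over 40 N, if the wrist force passes 120 N, or if a joint passes its speed limit or range.

## Working session

There is one attempt and no reset: what is moved stays moved. The work goes in short steps, Python scripts to look and compute and a tool call to move; the robot and the scene stay as the last step left them, time stands still between calls to the robot, and variables do not carry over. Pictures are saved under pics/ and viewed, and the job is handed in when it is done.

Besides the shell and the picture viewer there is one more tool, called as a command line: name --argument value ..., lists and objects as JSON in quotes. jog_arm: Moves the arm, as the interface text tells. Scaled input: -1 to 1 covers 0.1 m each way for a shift and pi rad each way for a turn. Its arguments: {"type":"object","properties":{"commands":{"type":"array","items":{"type":"object","properties":{"linear":{"type":"array","items":{"type":"number","minimum":-1,"maximum":1}},"dr":{"type":"array","items":{"type":"number","minimum":-1,"maximum":1}},"hand":{"type":"number"}}}},"newtons":{"type":"number"}},"required":["commands"]}

```bash
mkdir -p pics; ls; python3 - <<'E'
from bench import r
import cv2
print(r.get_state())
for n in("side","top"):
    print(n,r.camera_info(n))
    cv2.imwrite(f"pics/{n}0.png",cv2.cvtColor(r.camera(n),cv2.COLOR_RGB2BGR))
E
```

```text
pics
{'clock': 0.0, 'q': array([ 1.21937606e+00,  4.91536754e-01,  1.55945430e+00,  2.99558721e-05,
        1.09171151e+00, -1.05590381e-01]), 'joint_velocities': array([ 7.58807975e-05,  1.47977568e-03,  1.57429410e-04,  1.04270186e-03,
       -9.56093123e-04, -2.58607175e-04]), 'joint_efforts': array([ 2.73969294e-03, -6.12640858e+01, -2.58177280e+01,  6.92416308e-02,
        4.82005463e-02, -1.11957745e-04]), 'eef_pos': array([0.15205703, 0.60617965, 0.40417413]), 'tool_rot': array([-3.14049172e+00, -1.43398933e-04,  2.89574887e+00]), 'wrist_force': array([-0.37772373,  0.44783715, -0.07176087]), 'wrist_torque': array([0.00636059, 0.02089603, 0.02436048]), 'finger_gap': 1.0022938416736753}
side {'mtx': array([[600.27097714,   0.        , 323.05198158],
       [  0.        , 600.27097714, 240.50594008],
       [  0.        ,   0.        ,   1.        ]]), 'D': array([0.02819403, 0.        , 0.        , 0.        , 0.        ]), 'origin': array([ 0.08460826, -0.56514468,  0.65640249]), 'orientation': array([-2.19031725e+00,  1.95802913e-03, -7.19200560e-01])}
top {'mtx': array([[442.061582  ,   0.        , 315.70587431],
       [  0.        , 442.061582  , 242.54102698],
       [  0.        ,   0.        ,   1.        ]]), 'D': array([-0.1084075,  0.       ,  0.       ,  0.       ,  0.       ]), 'origin': array([0.53740443, 0.00906084, 0.97636729]), 'orientation': array([-3.06269734, -0.00944625, -1.57007934])}
```

View pics/side0.png

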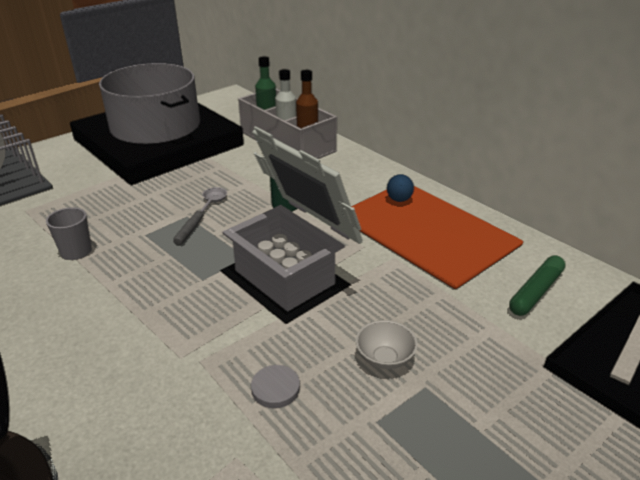

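View pics/top0.png

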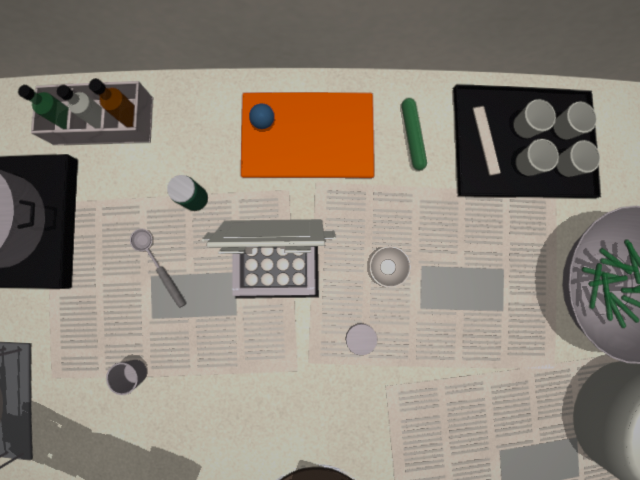

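```bash
cat > h.py <<'E'
import numpy as np,cv2
from bench import r
from scipy.spatial.transform import Rotation as R
def cam(n):
    c=r.camera_info(n); return c["mtx"],c["D"],c["origin"],R.from_euler('xyz',c["orientation"]).as_matrix()
def ray(n,uv):
    K,D,o,M=cam(n); p=cv2.undistortPoints(np.array([[uv]],float),K,D)[0,0]
    d=M@np.array([p[0],p[1],1]); return o,d/np.linalg.norm(d)
def plane(n,uv,z):
    o,d=ray(n,uv); return o+d*(z-o[2])/d[2]
def proj(n,P):
    K,D,o,M=cam(n); P=(np.atleast_2d(P)-o)@M
    return cv2.projectPoints(P,np.zeros(3),np.zeros(3),K,D)[0][:,0]
def tri(a,b):
    o1,d1=ray("top",a);o2,d2=ray("side",b)
    s=np.linalg.lstsq(np.c_[d1,-d2],o2-o1,rcond=None)[0]
    p,q=o1+d1*s[0],o2+d2*s[1]; return (p+q)/2,np.linalg.norm(p-q)
E
python3 - <<'E'
import cv2
a=cv2.imread("pics/top0.png")[170:310,160:350]; cv2.imwrite("pics/top0z.png",cv2.resize(a,None,fx=4,fy=4,interpolation=cv2.INTER_CUBIC))
a=cv2.imread("pics/side0.png")[120:330,210:400]; cv2.imwrite("pics/side0z.png",cv2.resize(a,None,fx=2.8,fy=2.8,interpolation=cv2.INTER_CUBIC))
E
```

```text
(no output)
```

View pics/top0z.png

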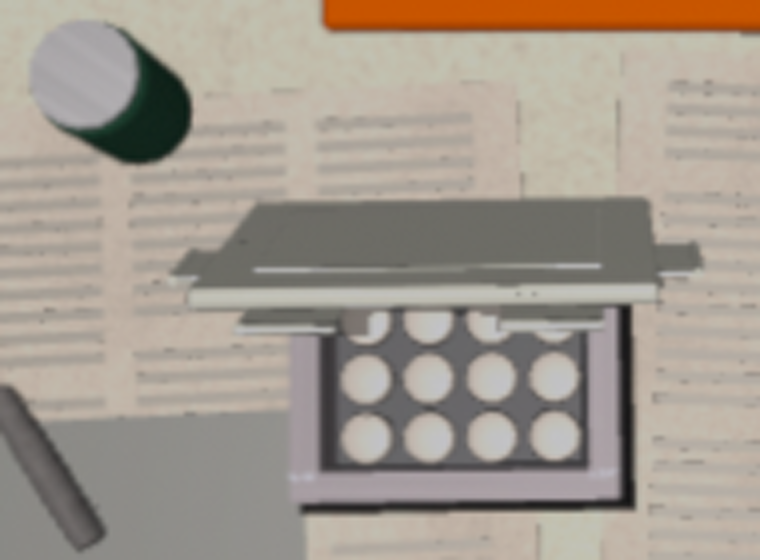

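View pics/side0z.png

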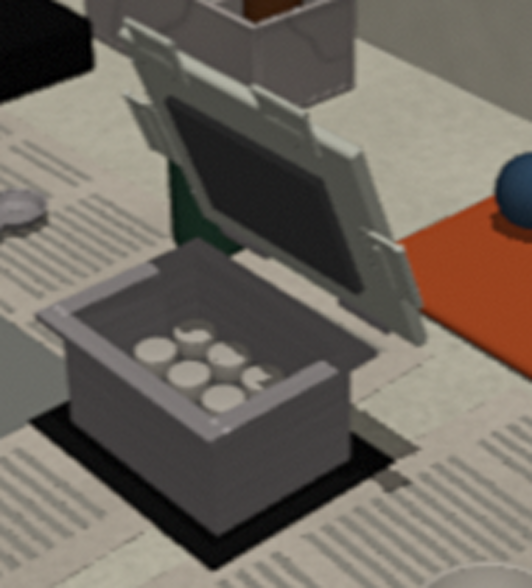

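```bash
python3 - <<'E'
from h import *
np.set_printoptions(precision=4,suppress=True)
for a in [(232,295.5),(314.5,295)]: print(plane("top",a,.083))
for a in [(222.5,233.6),(286.8,277.1),(345,245.7)]: print(plane("side",a,.083))
print("base",plane("side",(287.5,311),0))
print(tri((232,295.5),(222.5,233.6)),tri((314.5,295),(286.8,277.1)))
# lid corners front edge: top L (190,292)R(657,288)
z=lambda u,v:(u/4+160,v/4+170)
s=lambda u,v:(u/2.8+210,v/2.8+120)
L=tri(z(190,290),s(128,35));Rr=tri(z(657,287),s(360,150));print(L,Rr)
# can top
print("can",plane("top",z(84,74),.115))
c=plane("top",(389,267),.035);print("dish",c)
E
```

```text
[0.5007 0.1693 0.083 ]
[0.5022 0.003  0.083 ]
[0.5004 0.1665 0.083 ]
[0.5093 0.0049 0.083 ]
[0.6306 0.006  0.083 ]
base [0.5175 0.0185 0.    ]
(array([0.5012, 0.1693, 0.0812]), np.float64(0.001313258874085289)) (array([0.5041, 0.0017, 0.0877]), np.float64(0.004412508056859802))
(array([0.5959, 0.1864, 0.23  ]), np.float64(0.0008641192228765118)) (array([ 0.5972, -0.0122,  0.2362]), np.float64(0.00011692568045919357))
can [0.7131 0.2694 0.115 ]
dish [ 0.5596 -0.1565  0.035 ]
```

jog_arm --commands '[{"linear":[0,0,-0.6],"dr":[0,0,-0.039],"hand":0},{"linear":[0,0,-0.6],"dr":[0,0,-0.039],"hand":0},{"linear":[-0.45,-0.43,0],"dr":[0,0,0],"hand":0},{"linear":[-0.45,-0.43,0],"dr":[0,0,0],"hand":0},{"linear":[-0.45,-0.43,0],"dr":[0,0,0],"hand":0},{"linear":[-0.45,-0.43,0],"dr":[0,0,0],"hand":0},{"linear":[-0.45,-0.43,0],"dr":[0,0,0],"hand":0},{"linear":[-0.45,-0.43,0],"dr":[0,0,0],"hand":0},{"linear":[-0.45,-0.43,0],"dr":[0,0,0],"hand":0},{"linear":[-0.45,-0.43,0],"dr":[0,0,0],"hand":0}]' --newtons 20

```text
clock: 1.35
eef_pos: [0.513, 0.2603, 0.5246]
tool_rot: [3.142, -0.0, 3.141]
wrist_force: [0.5, 0.1, -0.4]
finger_gap: 0.024
```

jog_arm --commands '[{"linear":[-0.4,-0.43,0],"dr":[0,0,0],"hand":0},{"linear":[-0.4,-0.43,0],"dr":[0,0,0],"hand":0},{"linear":[-0.4,-0.43,0],"dr":[0,0,0],"hand":0},{"linear":[-0.4,-0.43,0],"dr":[0,0,0],"hand":0},{"linear":[0,0,0.35],"dr":[0,0,0],"hand":0},{"linear":[0,0,0.35],"dr":[0,0,0],"hand":0},{"linear":[0,0,0.35],"dr":[0,0,0],"hand":0},{"linear":[0,0,0.35],"dr":[0,0,0],"hand":0},{"linear":[0,0,0],"dr":[0,0,0],"hand":0},{"linear":[0,0,0],"dr":[0,0,0],"hand":0}]'

```text
clock: 2.6
eef_pos: [0.672, 0.0899, 0.386]
tool_rot: [3.141, 0.001, 3.141]
wrist_force: [-0.5, 1.4, -0.0]
finger_gap: 0.007
```

```bash
python3 - <<'E'
from h import *
s=r.get_state();print(s['q'],s['eef_pos'])
a=r.camera("side")[:,:,::-1];b=r.camera("top")[:,:,::-1]
a=cv2.resize(a[100:330,180:420],None,fx=2,fy=2);b=cv2.resize(b[110:310,160:350],None,fx=2,fy=2)
o=np.zeros((460,480+380,3),np.uint8);o[:,:480]=a;o[:400,480:]=b
cv2.imwrite("pics/p1.png",cv2.resize(o,(800,428)))
E
```

```text
[ 3.55725108e-02  5.84395390e-01  1.43849024e+00  1.03815889e-04
  1.11729315e+00 -1.53457367e+00] [0.67196088 0.08986278 0.38603848]
```

View pics/p1.png

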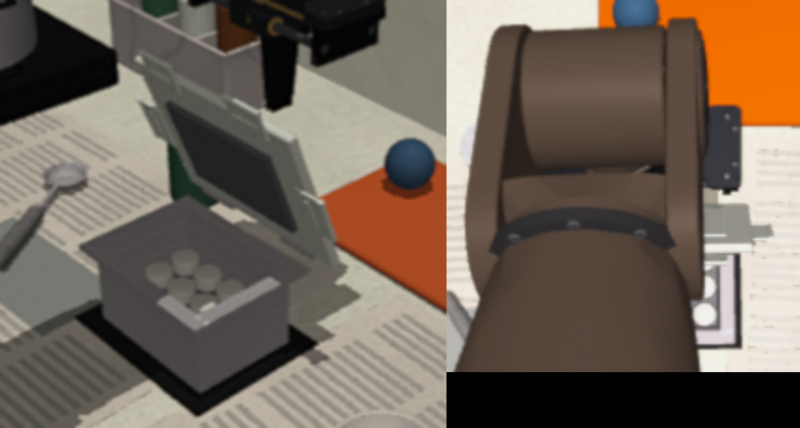

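jog_arm --commands '[{"linear":[0.27,-0.03,-0.15],"dr":[0,0,0],"hand":0},{"linear":[0.21,0,0],"dr":[0,0,0],"hand":0},{"linear":[0.17,0,0.06],"dr":[0,0,0],"hand":0},{"linear":[0.175,0,0.085],"dr":[0,0,0],"hand":0},{"linear":[0.16,0,0.115],"dr":[0,0,0],"hand":0},{"linear":[0.14,0,0.135],"dr":[0,0,0],"hand":0},{"linear":[0.12,0,0.155],"dr":[0,0,0],"hand":0},{"linear":[0.095,0,0.17],"dr":[0,0,0],"hand":0},{"linear":[0.065,0,0.185],"dr":[0,0,0],"hand":0},{"linear":[0,0,0],"dr":[0,0,0],"hand":0}]'

```text
clock: 3.95
eef_pos: [0.5311, 0.087, 0.3095]
tool_rot: [3.142, -0.0, 3.141]
wrist_force: [0.9, 0.4, -0.4]
finger_gap: 0.004
```

```bash
python3 - <<'E'
from h import *
s=r.get_state();print(s['q'],s['eef_pos'],s['wrist_force'])
a=r.camera("side")[:,:,::-1]
cv2.imwrite("pics/p2.png",cv2.resize(a[100:330,180:420],None,fx=2.4,fy=2.4))
E
```

```text
[ 3.95404972e-02  4.90459498e-01  1.87326743e+00  1.33041195e-04
  7.78078678e-01 -1.53062352e+00] [0.53107951 0.08696929 0.30951239] [ 0.93992909  0.44126815 -0.36225589]
```

View pics/p2.png

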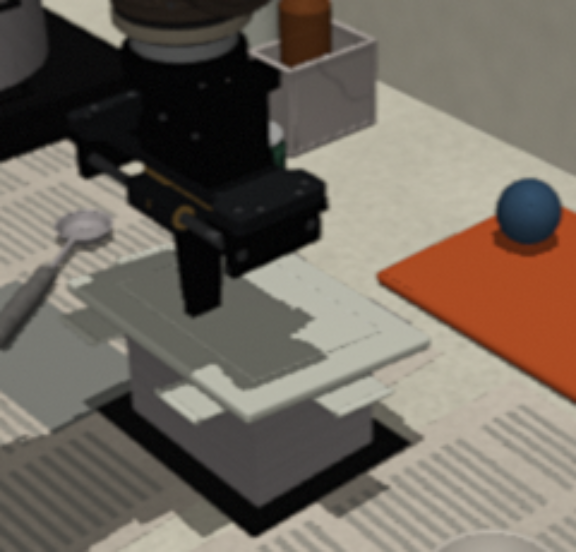

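jog_arm --commands '[{"linear":[0.03,0,0.1],"dr":[0,0,0],"hand":0},{"linear":[0.01,0,0.09],"dr":[0,0,0],"hand":0},{"linear":[0,0,0.05],"dr":[0,0,0],"hand":0},{"linear":[0,0,0.02],"dr":[0,0,0],"hand":0},{"linear":[0,0,0.01],"dr":[0,0,0],"hand":0},{"linear":[0,0,0],"dr":[0,0,0],"hand":0},{"linear":[0,0,0],"dr":[0,0,0],"hand":0},{"linear":[0,0,0],"dr":[0,0,0],"hand":0},{"linear":[0,0,0],"dr":[0,0,0],"hand":0},{"linear":[0,0,0],"dr":[0,0,0],"hand":0}]'

```text
clock: 5.25
eef_pos: [0.5269, 0.087, 0.2848]
tool_rot: [3.142, 0.001, 3.141]
wrist_force: [-12.1, -2.0, 37.4]
finger_gap: 0.007
```

jog_arm --commands '[{"linear":[0,0,-0.4],"dr":[0,0,0],"hand":0},{"linear":[0,0,-0.5],"dr":[0,0,0.0555],"hand":0},{"linear":[0,0,-0.5],"dr":[0,0,0.0555],"hand":0},{"linear":[0,0,-0.2],"dr":[0,0,0.0555],"hand":0},{"linear":[0,0,0],"dr":[0,0,0.0555],"hand":0},{"linear":[0,0,0],"dr":[0,0,0.0555],"hand":0},{"linear":[0,0,0],"dr":[0,0,0.0555],"hand":0},{"linear":[0,0,0],"dr":[0,0,0.0555],"hand":0},{"linear":[0,0,0],"dr":[0,0,0.0555],"hand":0},{"linear":[0,0,0],"dr":[0,0,0.0555],"hand":0}]'

```text
clock: 6.5
eef_pos: [0.5273, 0.0869, 0.442]
tool_rot: [-3.141, -0.0, 1.566]
wrist_force: [0.2, -0.8, -0.1]
finger_gap: 0.006
```

```bash
python3 - <<'E'
from h import *
s=r.get_state();print(s['q'],s['eef_pos'],s['wrist_force'])
E
```

```text
[3.97454677e-02 3.23489320e-01 1.73107050e+00 1.00230604e-04
 1.08732146e+00 4.46475654e-02] [0.52726053 0.08692661 0.44198167] [ 0.16321948 -0.81098319 -0.0653278 ]
```

jog_arm --commands '[{"linear":[0.6,0.1,0],"dr":[0,0,0],"hand":0},{"linear":[0.6,0.1,0],"dr":[0,0,0],"hand":0},{"linear":[0.6,0.1,0],"dr":[0,0,0],"hand":0},{"linear":[0.6,0.1,0],"dr":[0,0,0],"hand":0},{"linear":[0,0,0],"dr":[0,-0.0555,0],"hand":0},{"linear":[0,0,0],"dr":[0,-0.0555,0],"hand":0},{"linear":[0,0,0],"dr":[0,-0.0555,0],"hand":0},{"linear":[0,0,0],"dr":[0,-0.0555,0],"hand":0},{"linear":[0,0,0],"dr":[0,0,0],"hand":0},{"linear":[0,0,0],"dr":[0,0,0],"hand":0}]'

```text
clock: 7.75
eef_pos: [0.5671, 0.327, 0.442]
tool_rot: [-3.141, 0.694, 1.572]
wrist_force: [0.6, 0.4, 0.4]
finger_gap: 0.004
```

```bash
python3 - <<'E'
from h import *
s=r.get_state();print(s['q'],s['eef_pos'],s['tool_rot'])
print(R.from_euler('xyz',s['tool_rot']).as_matrix())
a=r.camera("side")[:,:,::-1];b=r.camera("top")[:,:,::-1]
a=cv2.resize(a[100:330,180:420],None,fx=2,fy=2);b=cv2.resize(b[110:310,160:350],None,fx=2,fy=2)
o=np.zeros((460,480+380,3),np.uint8);o[:,:480]=a;o[:400,480:]=b
cv2.imwrite("pics/p3.png",cv2.resize(o,(800,428)))
E
```

```text
[ 0.49276482  0.55961866  1.38187556 -0.59843699  1.57378962  0.60643579] [0.56705325 0.32699225 0.44204564] [-3.14121244  0.69350788  1.57192649]
[[-8.69107559e-04  9.99999564e-01  3.42233384e-04]
 [ 7.69007889e-01  8.87119770e-04 -6.39238672e-01]
 [-6.39238697e-01 -2.92386990e-04 -7.69008324e-01]]
```

View pics/p3.png

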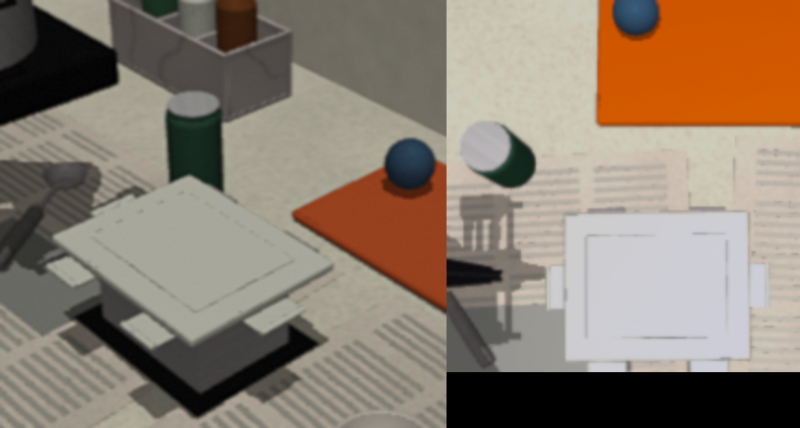

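```bash
python3 - <<'E'
from h import *
b=r.camera("top")[:,:,::-1].copy()
cv2.imwrite("pics/t4.png",cv2.resize(b[215:325,205:345],None,fx=5,fy=5,interpolation=cv2.INTER_CUBIC))
E
```

```text
(no output)
```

View pics/t4.png

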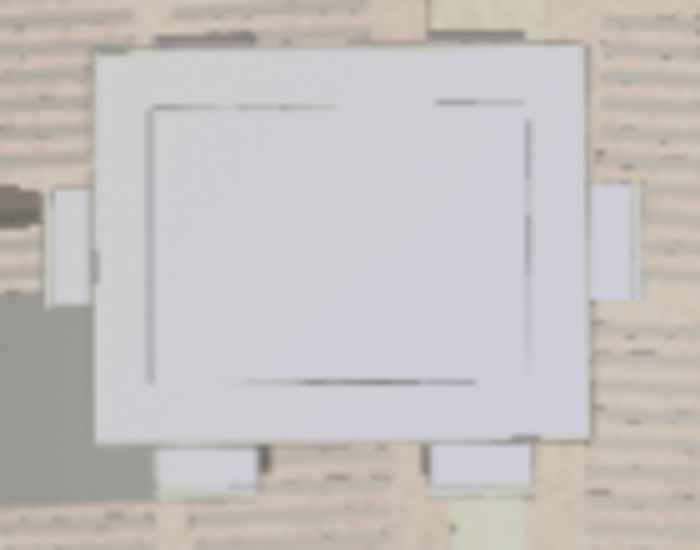

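```bash
python3 - <<'E'
from h import *
np.set_printoptions(precision=4,suppress=True)
z=lambda u,v:(u/5+205,v/5+215)
for n,p in dict(BL=(95,52),BR=(586,44),FR=(590,439),FL=(95,443)).items(): print(n,plane("top",z(*p),.095))
for n,p in dict(Lo1=(48,188),Lo2=(48,305),Li1=(91,188),Ro1=(640,182),Ro2=(640,299),Fl1=(155,488),Fl2=(259,488),Fr1=(430,485),Fr2=(532,485)).items(): print(n,plane("top",z(*p),.083))
E
```

```text
BL [0.6414 0.1853 0.095 ]
BR [ 0.6449 -0.0122  0.095 ]
FR [ 0.4872 -0.0138  0.095 ]
FL [0.4851 0.183  0.095 ]
Lo1 [0.5872 0.206  0.083 ]
Lo2 [0.5398 0.2052 0.083 ]
Li1 [0.5873 0.1884 0.083 ]
Ro1 [ 0.5901 -0.0344  0.083 ]
Ro2 [ 0.5428 -0.0343  0.083 ]
Fl1 [0.4665 0.1609 0.083 ]
Fl2 [0.4667 0.1189 0.083 ]
Fr1 [0.4681 0.0502 0.083 ]
Fr2 [0.4681 0.0092 0.083 ]
```

```bash
cat >> h.py <<'E'
def rows(W,a=None,Mr=None,start=None):
    "tool-frame shifts for world waypoints at constant orientation Mr"
    s=r.get_state(); p=s['eef_pos'] if start is None else np.array(start)
    Mr=R.from_euler('xyz',s['tool_rot']).as_matrix() if Mr is None else Mr
    for w in W:
        d=np.round(Mr.T@(np.array(w)-p)/.1,3); print(d.tolist(),np.linalg.norm(d).round(2)); p=p+Mr@d*.1
E
python3 - <<'E'
from h import *
a=np.radians(44);M=np.array([[0,1,0],[np.cos(a),0,-np.sin(a)],[-np.sin(a),0,-np.cos(a)]])
C=[(17,30)]*4+[(14.6,15),(14,8),(14,0),(14,-8),(14,-14),(12,-19),(8,-22),(3,-25),(-3,-25.5),(-6,-25),(-9,-24.5)]
W=[(.564,.3152+y/1e3,.2127+z/1e3) for y,z in C]
p=np.array([.5671,.327,.442])
W[0:3]=[p+(np.array(W[3])-p)*k/4 for k in(1,2,3)]
rows(W,Mr=M)
E
```

```text
[0.361, -0.007, 0.351] 0.5
[0.355, -0.008, 0.349] 0.5
[0.356, -0.008, 0.35] 0.5
[0.355, -0.007, 0.349] 0.5
[0.087, -0.0, 0.124] 0.15
[0.044, -0.0, 0.055] 0.07
[0.056, -0.0, 0.058] 0.08
[0.055, -0.0, 0.057] 0.08
[0.042, -0.0, 0.043] 0.06
[0.02, -0.0, 0.05] 0.05
[-0.007, -0.0, 0.049] 0.05
[-0.016, -0.0, 0.057] 0.06
[-0.039, -0.0, 0.045] 0.06
[-0.025, -0.0, 0.017] 0.03
[-0.025, -0.0, 0.018] 0.03
```

jog_arm --commands '[{"linear":[0,0,0],"dr":[0,-0.024,0],"hand":0},{"linear":[0.36,-0.008,0.35],"dr":[0,0,0],"hand":0},{"linear":[0.355,-0.008,0.35],"dr":[0,0,0],"hand":0},{"linear":[0.355,-0.008,0.35],"dr":[0,0,0],"hand":0},{"linear":[0.355,-0.008,0.35],"dr":[0,0,0],"hand":0},{"linear":[0.087,0,0.124],"dr":[0,0,0],"hand":0},{"linear":[0.044,0,0.055],"dr":[0,0,0],"hand":0},{"linear":[0,0,0],"dr":[0,0,0],"hand":0},{"linear":[0,0,0],"dr":[0,0,0],"hand":0},{"linear":[0,0,0],"dr":[0,0,0],"hand":0}]'

```text
clock: 9.15
eef_pos: [0.564, 0.3282, 0.2218]
tool_rot: [3.139, 0.772, 1.57]
wrist_force: [-1.6, 1.4, 4.1]
finger_gap: 0.004
```

```bash
python3 - <<'E'
from h import *
s=r.get_state();print(s['q'],s['eef_pos'],s['tool_rot'],s['wrist_force'])
a=r.camera("side")[:,:,::-1];b=r.camera("top")[:,:,::-1]
a=cv2.resize(a[130:330,180:380],None,fx=2,fy=2);b=cv2.resize(b[180:310,160:350],None,fx=2,fy=2)
o=np.zeros((400,400+380,3),np.uint8);o[:,:400]=a;o[:260,400:]=b
cv2.imwrite("pics/p5.png",o)
E
```

```text
[ 0.50277988  0.80391669  1.5616397  -0.69078433  1.29006904  0.87911947] [0.56395951 0.32821153 0.22177401] [3.13917917 0.77206026 1.57007386] [-1.61993465  1.42657799  4.07096388]
```

View pics/p5.png

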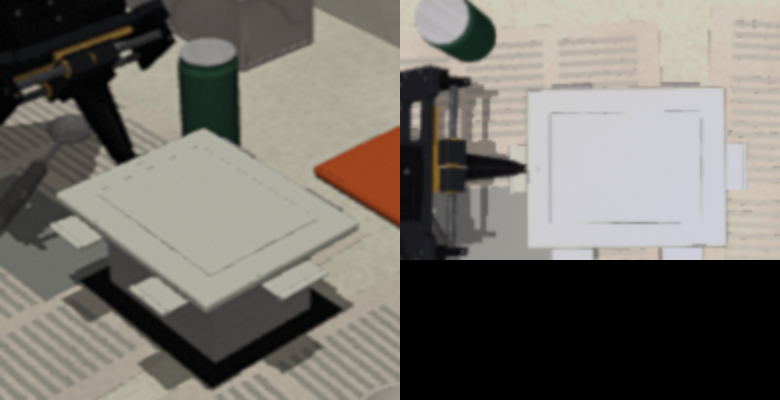

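jog_arm --commands '[{"linear":[0.066,0,0.047],"dr":[0,0,0],"hand":0},{"linear":[0.055,0,0.057],"dr":[0,0,0],"hand":0},{"linear":[0.042,0,0.043],"dr":[0,0,0],"hand":0},{"linear":[0.02,0,0.05],"dr":[0,0,0],"hand":0},{"linear":[-0.007,0,0.049],"dr":[0,0,0],"hand":0},{"linear":[-0.016,0,0.057],"dr":[0,0,0],"hand":0},{"linear":[-0.039,0,0.045],"dr":[0,0,0],"hand":0},{"linear":[-0.025,0,0.017],"dr":[0,0,0],"hand":0},{"linear":[0,0,0],"dr":[0,0,0],"hand":0},{"linear":[0,0,0],"dr":[0,0,0],"hand":0}]'

```text
clock: 10.5
eef_pos: [0.5638, 0.3095, 0.1878]
tool_rot: [3.141, 0.773, 1.571]
wrist_force: [-0.9, -0.1, 0.9]
finger_gap: 0.005
```

```bash
python3 - <<'E'
from h import *
s=r.get_state();print(s['q'],s['eef_pos'],s['tool_rot'],s['wrist_force'])
print(s['eef_pos'][1:]*1000-[315.2,212.7])
b=r.camera("top")[:,:,::-1]
cv2.imwrite("pics/p6.png",cv2.resize(b[180:310,160:350],None,fx=3,fy=3))
E
```

```text
[ 0.47847405  0.84029783  1.60021604 -0.71999562  1.22382396  0.91596188] [0.56380287 0.30954992 0.18783523] [3.1414113  0.77288622 1.57144433] [-0.90876437 -0.12378294  0.85920093]
[ -5.65008013 -24.86477207]
```

View pics/p6.png

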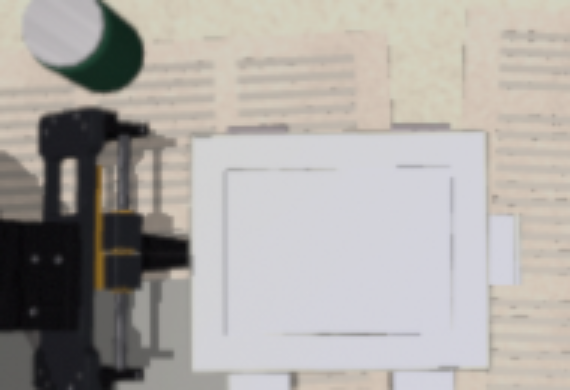

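jog_arm --commands '[{"linear":[-0.022,0,0.02],"dr":[0,0,0],"hand":0},{"linear":[0,0,0],"dr":[0,0,0],"hand":0},{"linear":[0,0,-0.2],"dr":[0,0,0],"hand":0},{"linear":[0,0,-0.4],"dr":[0,0,0],"hand":0},{"linear":[0,0,-0.5],"dr":[0,0,0],"hand":0},{"linear":[0,0,-0.5],"dr":[0,0,0],"hand":0},{"linear":[0,0,-0.4],"dr":[0,0,0],"hand":0},{"linear":[0,0,0],"dr":[0,0.059,0],"hand":0},{"linear":[0,0,0],"dr":[0,0.059,0],"hand":0},{"linear":[0,0,0],"dr":[0,0.059,0],"hand":0}]'

```text
clock: 11.8
eef_pos: [0.5633, 0.4467, 0.3321]
tool_rot: [3.141, 0.211, 1.572]
wrist_force: [0.1, -0.2, -0.5]
finger_gap: 0.004
```

```bash
python3 - <<'E'
from h import *
s=r.get_state();print(s['q'],s['eef_pos'],s['tool_rot'],s['wrist_force'])
a=r.camera("side")[:,:,::-1];b=r.camera("top")[:,:,::-1]
a=cv2.resize(a[130:330,180:380],None,fx=2,fy=2);b=cv2.resize(b[180:310,160:350],None,fx=2,fy=2)
o=np.zeros((400,400+380,3),np.uint8);o[:,:400]=a;o[:260,400:]=b
cv2.imwrite("pics/p7.png",o)
E
```

```text
[ 0.59841727  0.71086158  1.3437707  -0.18622748  1.21172055  0.67359412] [0.56334517 0.44670301 0.33207711] [3.14079571 0.21063492 1.57205139] [ 0.13202789 -0.16904795 -0.48395074]
```

View pics/p7.png

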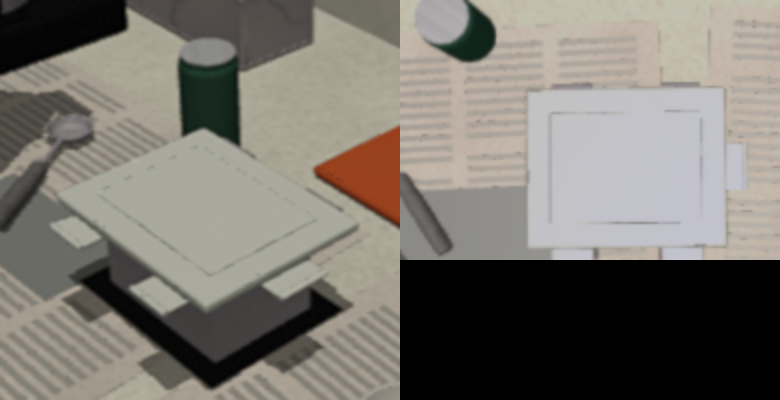

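```bash
cat > kin.py <<'E'
import numpy as np
from scipy.spatial.transform import Rotation as R
from scipy.optimize import least_squares
def rx(a,t): return R.from_euler(a,t).as_matrix()
def fk(q,P,s4=1,s6=1):
    d1,a1,L2,a3,L3,d6,o1,o4,a2=P
    M=rx('z',q[0]); p=M@[a1,o1,d1]
    M=M@rx('y',q[1]); p=p+M@[a2,0,L2]
    M=M@rx('y',q[2]); p=p+M@[a3,0,L3]
    M=M@rx('z',s4*q[3]); M=M@rx('y',q[4]); p=p+M@[0,o4,d6]
    M=M@rx('z',s6*q[5]); return p,M
E
python3 - <<'E'
from kin import *
D=[([1.21937606,.491536754,1.5594543,0,1.09171151,-.105590381],[0.15205703,0.60617965,0.40417413],[-3.14049172,-1.434e-4,2.89574887]),
([.0355725108,.584395390,1.43849024,1.038e-4,1.11729315,-1.53457367],[0.67196088,0.08986278,0.38603848],[3.141,.001,3.141]),
([.0397454677,.32348932,1.7310705,1e-4,1.08732146,.0446475654],[0.52726053,0.08692661,0.44198167],[-3.141,0,1.566]),
([0.49276482,0.55961866,1.38187556,-0.59843699,1.57378962,0.60643579],[0.56705325,0.32699225,0.44204564],[-3.14121244,0.69350788,1.57192649]),
([0.50277988,0.80391669,1.5616397,-0.69078433,1.29006904,0.87911947],[0.56395951,0.32821153,0.22177401],[3.13917917,0.77206026,1.57007386]),
([0.47847405,0.84029783,1.60021604,-0.71999562,1.22382396,0.91596188],[0.56380287,0.30954992,0.18783523],[3.1414113,0.77288622,1.57144433]),
([0.59841727,0.71086158,1.3437707,-0.18622748,1.21172055,0.67359412],[0.56334517,0.44670301,0.33207711],[3.14079571,0.21063492,1.57205139])]
for s4 in(1,-1):
  for s6 in(1,-1):
    def f(P): return np.concatenate([fk(q,P,s4,s6)[0]-p for q,p,_ in D])
    o=least_squares(f,[.2,0,.6,.0,.4,.1,.03,.03,0])
    q,p,e=D[4]; M=fk(q,o.x,s4,s6)[1]; Mt=R.from_euler('xyz',e).as_matrix()
    print(s4,s6,np.abs(o.fun).max(),o.x.round(4)); 
    print((M.T@Mt).round(3).tolist(),(lambda q,e:(fk(q,o.x,s4,s6)[1].T@R.from_euler('xyz',e).as_matrix()).round(3).tolist())(D[3][0],D[3][2]))
E
```

```text
1 1 1.530696085716432e-06 [ 0.1967 -0.      0.5868  0.0431  0.411   0.0818  0.0659  0.     -0.    ]
[[-0.0, -1.0, 0.0], [1.0, -0.0, 0.0], [-0.0, 0.0, 1.0]] [[-0.0, -1.0, 0.0], [1.0, -0.0, -0.0], [0.0, 0.0, 1.0]]
1 -1 1.530696085716432e-06 [ 0.1967 -0.      0.5868  0.0431  0.411   0.0818  0.0659  0.     -0.    ]
[[-0.982, 0.186, -0.0], [-0.186, -0.982, 0.0], [-0.0, 0.0, 1.0]] [[-0.937, -0.35, 0.0], [0.35, -0.937, 0.0], [0.0, 0.0, 1.0]]
-1 1 0.02491359006045335 [ 0.2079  0.0084  0.5077  0.0914  0.4204 -0.0415  0.0186  0.0397  0.0351]
[[-0.096, -0.493, -0.865], [0.633, 0.64, -0.435], [0.768, -0.589, 0.25]] [[-0.3, -0.794, -0.529], [0.571, 0.294, -0.766], [0.764, -0.532, 0.365]]
-1 -1 0.02491359006045335 [ 0.2079  0.0084  0.5077  0.0914  0.4204 -0.0415  0.0186  0.0397  0.0351]
[[-0.604, -0.537, 0.589], [-0.212, -0.604, -0.768], [0.768, -0.589, 0.25]] [[-0.64, -0.554, 0.532], [-0.081, -0.64, -0.764], [0.764, -0.532, 0.365]]
```

```bash
cat >> kin.py <<'E'
P=[0.1967,0,0.5868,0.0431,0.411,0.0818,0.0659,0,0]
LO=np.array([-3.1,-.84,.05,-1.13,.06,-2.69]);HI=np.array([3.1,2.19,2.79,4.28,2.93,2.69])
def FK(q):
    p,M=fk(q,P); return p,M@rx('z',np.pi/2)
def IK(p,M,seed):
    def f(q):
        a,B=FK(q); return np.r_[(a-p)*5,R.from_matrix(B.T@M).as_rotvec()]
    o=least_squares(f,np.clip(seed,LO+1e-3,HI-1e-3),bounds=(LO,HI)); return o.x,np.abs(o.fun).max()
def ori(z,y):
    z=np.array(z,float);z/=np.linalg.norm(z);y=np.array(y,float);y-=z*(y@z);y/=np.linalg.norm(y);return np.c_[np.cross(y,z),y,z]
E
python3 - <<'E'
from kin import *
np.set_printoptions(precision=3,suppress=True)
rng=np.random.default_rng(0)
def sols(p,M,n=40):
    S=[]
    for i in range(n):
        q,e=IK(np.array(p),M,rng.uniform(LO,HI))
        if e<1e-4 and not any(np.abs(q-s).max()<.01 for s in S): S.append(q)
    return S
for t in(25,35,44,50):
  t=np.radians(t);s,c=np.sin(t),np.cos(t)
  for nm,yy in(("R y=+x",(1,0,0)),("R y=-x",(-1,0,0))):
    print(round(np.degrees(t)),nm,*sols([.565,-.004-.14,.19],ori((0,s,-c),yy)))
  for nm,yy in(("F y=+y",(0,1,0)),("F y=-y",(0,-1,0))):
    C=-9; x=.495+.009-.01*c-.19*s; z=.083-.0245-.01*s+.19*c
    print(nm,x,z,*sols([x,.0856,z],ori((s,0,-c),yy)))
E
```

```text
25 R y=+x [-0.418  0.741  1.811  0.539  0.853 -0.83 ]
25 R y=-x [-0.418  0.741  1.811  0.539  0.853  2.312]
F y=+y 0.41463945239890065 0.2264722969195565 [0.052 0.526 2.293 3.331 0.116 1.429]
F y=-y 0.41463945239890065 0.2264722969195565 [ 0.052  0.526  2.293  3.331  0.116 -1.713]
35 R y=+x [-0.437  0.756  1.803  0.672  0.988 -0.93 ]
35 R y=-x [-0.437  0.756  1.803  0.672  0.988  2.211]
F y=+y 0.38682895665041134 0.208403124051398 [0.058 0.579 2.402 3.218 0.45  1.55 ]
F y=-y 0.38682895665041134 0.208403124051398 [ 0.058  0.579  2.402  3.218  0.45  -1.592]
44 R y=+x [-0.452  0.771  1.796  0.77   1.116 -0.996]
44 R y=-x [-0.452  0.771  1.796  0.77   1.116  2.146]
F y=+y 0.364821511609404 0.18822797835975374 [0.063 0.669 2.492 3.204 0.787 1.573]
F y=-y 0.364821511609404 0.18822797835975374 [ 0.063  0.669  2.492  3.204  0.787 -1.569]
50 R y=+x [-0.46   0.783  1.793  0.827  1.203 -1.03 ]
50 R y=-x [-0.46   0.783  1.793  0.827  1.203  2.112]
F y=+y 0.3520236797105288 0.1729692014092527 [0.067 0.753 2.546 3.202 1.03  1.583]
F y=-y 0.3520236797105288 0.1729692014092527 [ 0.067  0.753  2.546  3.202  1.03  -1.558]
```

```bash
cat >> kin.py <<'E'
def plan(W,p,M):
    "rows (linear,dr) in tool units from commanded p,M through poses W, rounded; follows rounding"
    for (wp,wM) in W:
        l=np.round(M.T@(np.array(wp)-p)/.1,3); d=np.round(R.from_matrix(M.T@wM).as_rotvec()/np.pi,4)
        print(l.tolist(),d.tolist(),'| %.0fmm %.1fdeg'%(np.linalg.norm(l)*100,np.linalg.norm(d)*180))
        p=p+M@l*.1; M=M@R.from_rotvec(d*np.pi).as_matrix()
    return p,M
E
python3 - <<'E'
from kin import *
from h import r
s=r.get_state();p=s['eef_pos'];M=R.from_euler('xyz',s['tool_rot']).as_matrix()
ts=[12.1]*2+[5,-3,-12,-20,-28,-36,-44,-44]
ys=[.40,.342,.284,.226,.168,.11,.052,-.006,-.064,-.122]
zs=[.36,.39,.4,.4,.4,.4,.4,.39,.38,.36]
W=[((.5665,y,z),ori((0,-np.sin(np.radians(t)),-np.cos(np.radians(t))),(1,0,0))) for t,y,z in zip(ts,ys,zs)]
q=s['q'].copy()
for w in W:
    q2,e=IK(np.array(w[0]),w[1],q); print(((q2-q)/.125/[2.22,2.22,2.79,3.14,3.14,3.14]).round(2),e<1e-3); q=q2
plan(W,p,M)
E
```

```text
[-0.2  -0.23  0.15 -0.01  0.   -0.14] True
[-0.27 -0.27  0.17 -0.02  0.   -0.18] True
[-0.34 -0.21  0.22  0.28 -0.22 -0.34] True
[-0.38 -0.15  0.21  0.38 -0.2  -0.45] True
[-0.42 -0.11  0.16  0.47 -0.08 -0.55] True
[-0.43 -0.06  0.11  0.42  0.06 -0.52] True
[-0.44 -0.01  0.06  0.36  0.18 -0.47] True
[-0.43  0.08  0.04  0.29  0.23 -0.42] True
[-0.41  0.12 -0.02  0.21  0.3  -0.33] True
[-0.33  0.16 -0.05 -0.1   0.08 -0.19] True
[-0.508, 0.029, -0.172] [0.0003, 0.0008, 0.0001] | 54mm 0.2deg
[-0.63, -0.0, -0.171] [0.0, 0.0, 0.0] | 65mm 0.0deg
[-0.588, -0.0, 0.024] [0.0, 0.0395, 0.0] | 59mm 7.1deg
[-0.578, -0.0, 0.05] [0.0, 0.0444, 0.0] | 58mm 8.0deg
[-0.579, -0.001, -0.03] [0.0, 0.05, 0.0] | 58mm 9.0deg
[-0.567, 0.0, -0.121] [0.0, 0.0445, 0.0] | 58mm 8.0deg
[-0.545, 0.0, -0.198] [0.0, 0.0444, 0.0] | 58mm 8.0deg
[-0.559, 0.0, -0.184] [0.0, 0.0444, 0.0] | 59mm 8.0deg
[-0.528, 0.0, -0.26] [0.0, 0.0445, 0.0] | 59mm 8.0deg
[-0.556, 0.0, -0.259] [0.0, -0.0, 0.0] | 61mm 0.0deg
```

jog_arm --commands '[{"linear":[-0.51,0.03,-0.17],"dr":[0,0,0],"hand":0},{"linear":[-0.59,0,-0.17],"dr":[0,0,0],"hand":0},{"linear":[-0.59,0,0.024],"dr":[0,0.04,0],"hand":0},{"linear":[-0.58,0,0.05],"dr":[0,0.0445,0],"hand":0},{"linear":[-0.58,0,-0.03],"dr":[0,0.05,0],"hand":0},{"linear":[-0.57,0,-0.12],"dr":[0,0.0445,0],"hand":0},{"linear":[-0.545,0,-0.2],"dr":[0,0.0445,0],"hand":0},{"linear":[-0.56,0,-0.185],"dr":[0,0.0445,0],"hand":0},{"linear":[-0.53,0,-0.26],"dr":[0,0.0445,0],"hand":0},{"linear":[-0.555,0,-0.26],"dr":[0,0,0],"hand":0}]'

```text
clock: 13.15
eef_pos: [0.5669, -0.121, 0.36]
tool_rot: [-3.139, -0.767, 1.574]
wrist_force: [1.7, -0.1, 0.8]
finger_gap: -0.0
```

```bash
python3 - <<'E'
from kin import *
from h import r
s=r.get_state();p=s['eef_pos'];print(s['q'],p,s['tool_rot'])
# commanded tilt from measured
M=R.from_euler('xyz',s['tool_rot']).as_matrix()
a=np.radians(44);Mf=ori((0,np.sin(a),-np.cos(a)),(1,0,0))
C=[(18.5,30),(16,15),(15.5,8),(15.5,0),(15.5,-8),(15,-14),(13,-19),(9,-22),(4,-25),(-2,-25.5),(-5,-25),(-8,-24.5),(-10,-24.5)]
W=[(.5665,-.1436-y/1e3,.2127+z/1e3) for y,z in C]
W0=np.array(W[0]);W=[p+(W0-p)*k/2 for k in(1,)]+W
plan([(w,Mf) for w in W],p,M)
E
```

```text
[-0.41472925  0.52240634  1.70931946  0.70593428  1.35095618 -0.73772003] [ 0.56688488 -0.12101193  0.36003176] [-3.13894057 -0.76675888  1.57357353]
[-0.555, -0.002, 0.28] [-0.0015, 0.0004, 0.0006] | 62mm 0.3deg
[-0.555, -0.002, 0.279] [0.0, -0.0, 0.0] | 62mm 0.0deg
[-0.087, 0.0, 0.125] [0.0, -0.0, 0.0] | 15mm 0.0deg
[-0.045, 0.0, 0.054] [0.0, -0.0, 0.0] | 7mm 0.0deg
[-0.055, 0.0, 0.058] [0.0, -0.0, 0.0] | 8mm 0.0deg
[-0.056, 0.0, 0.057] [0.0, -0.0, 0.0] | 8mm 0.0deg
[-0.038, 0.0, 0.047] [0.0, -0.0, 0.0] | 6mm 0.0deg
[-0.02, 0.0, 0.05] [0.0, -0.0, 0.0] | 5mm 0.0deg
[0.008, 0.0, 0.049] [0.0, -0.0, 0.0] | 5mm 0.0deg
[0.015, 0.0, 0.057] [0.0, -0.0, 0.0] | 6mm 0.0deg
[0.04, 0.0, 0.045] [0.0, -0.0, 0.0] | 6mm 0.0deg
[0.025, 0.0, 0.017] [0.0, -0.0, 0.0] | 3mm 0.0deg
[0.025, 0.0, 0.017] [0.0, -0.0, 0.0] | 3mm 0.0deg
[0.014, 0.0, 0.014] [0.0, -0.0, 0.0] | 2mm 0.0deg
```

jog_arm --commands '[{"linear":[-0.555,0,0.28],"dr":[0,0,0],"hand":0},{"linear":[-0.555,0,0.28],"dr":[0,0,0],"hand":0},{"linear":[0,0,0],"dr":[0,0,0],"hand":0},{"linear":[-0.087,0,0.125],"dr":[0,0,0],"hand":0},{"linear":[-0.045,0,0.054],"dr":[0,0,0],"hand":0},{"linear":[-0.055,0,0.058],"dr":[0,0,0],"hand":0},{"linear":[0,0,0],"dr":[0,0,0],"hand":0},{"linear":[0,0,0],"dr":[0,0,0],"hand":0},{"linear":[0,0,0],"dr":[0,0,0],"hand":0},{"linear":[0,0,0],"dr":[0,0,0],"hand":0}]'

```text
clock: 14.4
eef_pos: [0.5672, -0.1575, 0.2126]
tool_rot: [3.141, -0.765, 1.572]
wrist_force: [0.7, -0.3, 1.5]
finger_gap: 0.005
```

```bash
python3 - <<'E'
from h import *
s=r.get_state();p=s['eef_pos'];print(p,s['wrist_force'],[-.1436*1e3-p[1]*1e3,p[2]*1e3-212.7])
a=r.camera("side")[:,:,::-1];b=r.camera("top")[:,:,::-1]
a=cv2.resize(a[130:330,180:380],None,fx=2,fy=2);b=cv2.resize(b[180:310,210:400],None,fx=2,fy=2)
o=np.zeros((400,400+380,3),np.uint8);o[:,:400]=a;o[:260,400:]=b
cv2.imwrite("pics/p8.png",o)
E
```

```text
[ 0.56717089 -0.1574639   0.21260986] [ 0.68669978 -0.30951927  1.49675964] [np.float64(13.863904238359993), np.float64(-0.09013536082562723)]
```

View pics/p8.png

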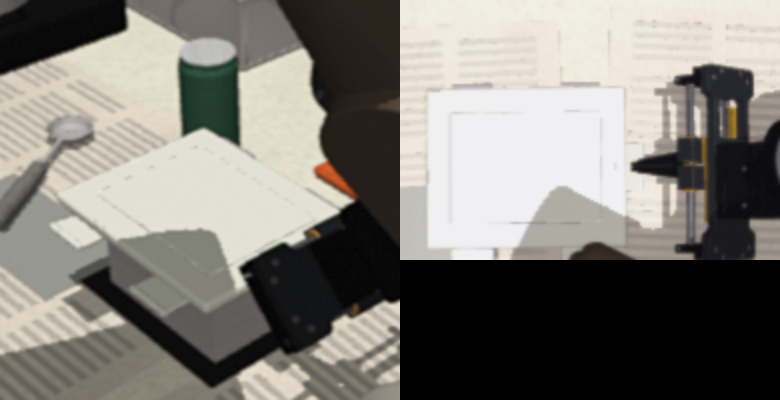

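jog_arm --commands '[{"linear":[-0.056,0,0.057],"dr":[0,0,0],"hand":0},{"linear":[-0.04,0,0.047],"dr":[0,0,0],"hand":0},{"linear":[-0.02,0,0.05],"dr":[0,0,0],"hand":0},{"linear":[0.008,0,0.049],"dr":[0,0,0],"hand":0},{"linear":[0.015,0,0.057],"dr":[0,0,0],"hand":0},{"linear":[0.04,0,0.045],"dr":[0,0,0],"hand":0},{"linear":[0.025,0,0.017],"dr":[0,0,0],"hand":0},{"linear":[0.02,0,0.015],"dr":[0,0,0],"hand":0},{"linear":[0,0,0],"dr":[0,0,0],"hand":0},{"linear":[0,0,0],"dr":[0,0,0],"hand":0}]'

```text
clock: 15.75
eef_pos: [0.5672, -0.1347, 0.1876]
tool_rot: [3.141, -0.765, 1.572]
wrist_force: [-0.7, 0.1, 0.1]
finger_gap: 0.006
```

```bash
python3 - <<'E'
from h import *
s=r.get_state();p=s['eef_pos'];print(p,s['wrist_force'],[-.1436*1e3-p[1]*1e3,p[2]*1e3-212.7])
E
```

```text
[ 0.56716998 -0.13472321  0.187622  ] [-0.68165128  0.13507048  0.11490039] [np.float64(-8.876790944244817), np.float64(-25.078003941399288)]
```

jog_arm --commands '[{"linear":[0,0,-0.2],"dr":[0,0,0],"hand":0},{"linear":[0,0,-0.4],"dr":[0,0,0],"hand":0},{"linear":[0,0,-0.5],"dr":[0,0,0],"hand":0},{"linear":[0,0,-0.5],"dr":[0,0,0],"hand":0},{"linear":[0,0,0],"dr":[0,0,0],"hand":0},{"linear":[0,0,0],"dr":[0,0,0],"hand":0},{"linear":[0,0,0],"dr":[0,0,0],"hand":0},{"linear":[0,0,0],"dr":[0,0,0],"hand":0},{"linear":[0,0,0],"dr":[0,0,0],"hand":0},{"linear":[0,0,0],"dr":[0,0,0],"hand":0}]'

```text
clock: 17.0
eef_pos: [0.5673, -0.2453, 0.3028]
tool_rot: [-3.141, -0.765, 1.572]
wrist_force: [0.2, -0.2, -0.3]
finger_gap: 0.004
```

```bash
python3 - <<'E'
from h import *
s=r.get_state();p=s['eef_pos'];print(s['q'],p,s['tool_rot'])
a=r.camera("side")[:,:,::-1];b=r.camera("top")[:,:,::-1]
a=cv2.resize(a[130:330,180:380],None,fx=2,fy=2);b=cv2.resize(b[180:310,210:400],None,fx=2,fy=2)
o=np.zeros((400,400+380,3),np.uint8);o[:,:400]=a;o[:260,400:]=b
cv2.imwrite("pics/p9.png",o)
E
```

```text
[-0.59170538  0.65257749  1.63017727  0.62333653  1.39174737 -0.87857333] [ 0.56731947 -0.24526814  0.30280927] [-3.14128897 -0.76522282  1.57169544]
```

View pics/p9.png

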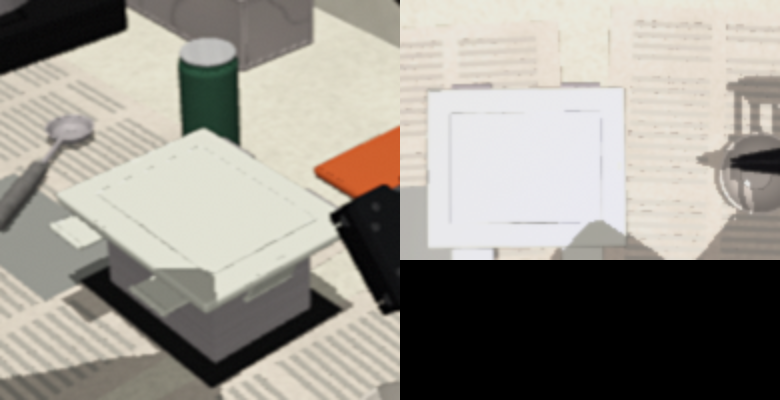

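```bash
cat > tr.py <<'E'
from kin import *
from h import r
np.set_printoptions(precision=3,suppress=True)
s=r.get_state();q0=s['q']
a=np.radians(44);b=.013
def Mf(sg): return ori((np.sin(a)*np.cos(b),np.sin(a)*np.sin(b),-np.cos(a)),(-sg*np.sin(b),sg*np.cos(b),0))
pt=np.array([.337,.084,.30])
if __name__=="__main__":
  for sg,seed in((1,[.06,.65,2.5,3.2,.8,1.57]),(-1,[.06,.65,2.5,3.2,.8,-1.57])):
    qt,e=IK(pt,Mf(sg),seed);print(sg,qt,e)
    n=30; Pr=None
    for k in range(0,n+1,3):
        q=q0+(qt-q0)*k/n; p,M=FK(q); tip=p+M[:,2]*.19
        c=[p+M@[x,y,.112] for x in(-.038,.038) for y in(-.09,.09)]
        ang=0 if Pr is None else np.degrees(np.linalg.norm(R.from_matrix(Pr.T@M).as_rotvec()));Pr=M
        print(k,p,tip,'bodyminz %.3f bodymaxx %.3f'%(min(v[2] for v in c),max(v[0] for v in c)),'deg/3rows %.1f'%ang)
E
python3 tr.py
```

```text
1 [0.061 0.301 2.465 3.229 0.393 1.524] 7.098667611993847e-15
0 [ 0.567 -0.245  0.303] [ 0.567 -0.114  0.166] bodyminz 0.196 bodymaxx 0.657 deg/3rows 0.0
3 [ 0.574 -0.187  0.309] [ 0.608 -0.044  0.189] bodyminz 0.200 bodymaxx 0.689 deg/3rows 20.5
6 [ 0.574 -0.134  0.316] [0.641 0.012 0.215] bodyminz 0.201 bodymaxx 0.703 deg/3rows 21.9
9 [ 0.567 -0.088  0.323] [0.665 0.051 0.238] bodyminz 0.199 bodymaxx 0.698 deg/3rows 23.1
12 [ 0.554 -0.048  0.327] [0.678 0.077 0.255] bodyminz 0.197 bodymaxx 0.674 deg/3rows 24.1
15 [ 0.535 -0.015  0.329] [0.678 0.09  0.261] bodyminz 0.198 bodymaxx 0.653 deg/3rows 25.0
18 [0.508 0.013 0.327] [0.665 0.094 0.257] bodyminz 0.200 bodymaxx 0.649 deg/3rows 25.6
21 [0.474 0.036 0.323] [0.637 0.092 0.243] bodyminz 0.187 bodymaxx 0.620 deg/3rows 26.0
24 [0.434 0.055 0.316] [0.594 0.089 0.22 ] bodyminz 0.183 bodymaxx 0.581 deg/3rows 26.3
27 [0.388 0.071 0.308] [0.538 0.086 0.192] bodyminz 0.186 bodymaxx 0.525 deg/3rows 26.4
30 [0.337 0.084 0.3  ] [0.469 0.086 0.163] bodyminz 0.193 bodymaxx 0.443 deg/3rows 26.4
-1 [ 0.061  0.301  2.465  3.229  0.393 -1.617] 1.98
[... 305 characters left out ...]
0.088  0.323] [0.665 0.051 0.238] bodyminz 0.214 bodymaxx 0.703 deg/3rows 10.9
12 [ 0.554 -0.048  0.327] [0.678 0.077 0.255] bodyminz 0.224 bodymaxx 0.696 deg/3rows 10.5
15 [ 0.535 -0.015  0.329] [0.678 0.09  0.261] bodyminz 0.231 bodymaxx 0.681 deg/3rows 10.3
18 [0.508 0.013 0.327] [0.665 0.094 0.257] bodyminz 0.232 bodymaxx 0.656 deg/3rows 10.4
21 [0.474 0.036 0.323] [0.637 0.092 0.243] bodyminz 0.227 bodymaxx 0.618 deg/3rows 10.6
24 [0.434 0.055 0.316] [0.594 0.089 0.22 ] bodyminz 0.217 bodymaxx 0.570 deg/3rows 10.9
27 [0.388 0.071 0.308] [0.538 0.086 0.192] bodyminz 0.205 bodymaxx 0.511 deg/3rows 11.2
30 [0.337 0.084 0.3  ] [0.469 0.086 0.163] bodyminz 0.193 bodymaxx 0.443 deg/3rows 11.4
```

```bash
python3 - <<'E'
from tr import *
qt,e=IK(pt,Mf(-1),[.06,.65,2.5,3.2,.8,-1.57])
n=14
print(((qt-q0)/n/.125/[2.22,2.22,2.79,3.14,3.14,3.14]))
W=[FK(q0+(qt-q0)*k/n) for k in range(1,11)]
print(FK(q0)[0]-s['eef_pos'], (q0+(qt-q0)*10/14))
plan(W,*FK(q0))
E
```

```text
[ 0.168 -0.09   0.171  0.474 -0.182 -0.134]
[-0.  0. -0.] [-0.125  0.402  2.226  2.485  0.679 -1.406]
[0.335, 0.052, 0.262] [-0.0425, 0.0244, -0.0074] | 43mm 8.9deg
[0.3, -0.006, 0.262] [-0.0422, 0.0206, -0.001] | 40mm 8.5deg
[0.265, -0.066, 0.245] [-0.0415, 0.0162, 0.0049] | 37mm 8.1deg
[0.23, -0.125, 0.211] [-0.0404, 0.0112, 0.0102] | 34mm 7.8deg
[0.193, -0.176, 0.164] [-0.0387, 0.0057, 0.0148] | 31mm 7.5deg
[0.154, -0.219, 0.107] [-0.0367, 0.0, 0.0188] | 29mm 7.4deg
[0.112, -0.249, 0.042] [-0.0341, -0.0056, 0.0219] | 28mm 7.4deg
[0.063, -0.266, -0.023] [-0.0312, -0.0112, 0.0243] | 27mm 7.4deg
[0.012, -0.27, -0.086] [-0.0283, -0.0165, 0.0258] | 28mm 7.5deg
[-0.044, -0.261, -0.142] [-0.025, -0.0212, 0.0269] | 30mm 7.6deg
```

jog_arm --commands '[{"linear":[0.335,0.052,0.262],"dr":[-0.0425,0.0244,-0.0074],"hand":0},{"linear":[0.3,-0.006,0.262],"dr":[-0.0422,0.0206,-0.001],"hand":0},{"linear":[0.265,-0.066,0.245],"dr":[-0.0415,0.0162,0.0049],"hand":0},{"linear":[0.23,-0.125,0.211],"dr":[-0.0404,0.0112,0.0102],"hand":0},{"linear":[0.193,-0.176,0.164],"dr":[-0.0387,0.0057,0.0148],"hand":0},{"linear":[0.154,-0.219,0.107],"dr":[-0.0367,0.0,0.0188],"hand":0},{"linear":[0.112,-0.249,0.042],"dr":[-0.0341,-0.0056,0.0219],"hand":0},{"linear":[0.063,-0.266,-0.023],"dr":[-0.0312,-0.0112,0.0243],"hand":0},{"linear":[0.012,-0.27,-0.086],"dr":[-0.0283,-0.0165,0.0258],"hand":0},{"linear":[-0.044,-0.261,-0.142],"dr":[-0.025,-0.0212,0.0269],"hand":0}]'

```text
clock: 18.35
eef_pos: [0.4683, 0.0394, 0.3223]
tool_rot: [2.799, -1.091, 0.694]
wrist_force: [0.5, 0.1, 0.2]
finger_gap: 0.001
```

```bash
python3 - <<'E'
from tr import *
print(q0,s['eef_pos'])
qt,e=IK(pt,Mf(-1),[.06,.65,2.5,3.2,.8,-1.57]); print(qt)
n=5
plan([FK(q0+(qt-q0)*k/n) for k in range(1,6)],*FK(q0))
E
```

```text
[-0.124  0.401  2.228  2.491  0.676 -1.408] [0.468 0.039 0.322]
[ 0.061  0.301  2.465  3.229  0.393 -1.617]
[-0.082, -0.191, -0.147] [-0.0175, -0.02, 0.0217] | 25mm 6.2deg
[-0.12, -0.172, -0.168] [-0.0156, -0.0222, 0.0217] | 27mm 6.3deg
[-0.156, -0.149, -0.181] [-0.0137, -0.0243, 0.0217] | 28mm 6.4deg
[-0.191, -0.124, -0.189] [-0.0119, -0.0258, 0.0216] | 30mm 6.4deg
[-0.223, -0.095, -0.189] [-0.0101, -0.0271, 0.0214] | 31mm 6.5deg
```

jog_arm --commands '[{"linear":[-0.082,-0.191,-0.147],"dr":[-0.0175,-0.02,0.0217],"hand":0},{"linear":[-0.12,-0.172,-0.168],"dr":[-0.0156,-0.0222,0.0217],"hand":0},{"linear":[-0.156,-0.149,-0.181],"dr":[-0.0137,-0.0243,0.0217],"hand":0},{"linear":[-0.191,-0.124,-0.189],"dr":[-0.0119,-0.0258,0.0216],"hand":0},{"linear":[-0.223,-0.095,-0.189],"dr":[-0.0101,-0.0271,0.0214],"hand":1},{"linear":[0,0,0],"dr":[0,0,0],"hand":1},{"linear":[0,0,0],"dr":[0,0,0],"hand":1},{"linear":[0,0,0],"dr":[0,0,0],"hand":1},{"linear":[0,0,0],"dr":[0,0,0],"hand":1},{"linear":[0,0,0],"dr":[0,0,0],"hand":1}]'

```text
clock: 19.6
eef_pos: [0.3378, 0.0829, 0.2997]
tool_rot: [3.141, -0.77, 0.017]
wrist_force: [-0.1, -0.5, 0.4]
finger_gap: 0.578
```

```bash
python3 - <<'E'
from tr import *
from h import *
p=s['eef_pos'];print(q0,p,s['tool_rot'])
M=R.from_euler('xyz',s['tool_rot']).as_matrix()
C=[(18.5,30),(16,15),(15.5,8),(15.5,0),(15.5,-8),(15,-14),(13,-19),(9,-22),(4,-25),(-2,-25.5),(-5,-25),(-8,-24.5),(-10,-24.5)]
W=[(.495-.1392-y/1e3,.084,.2127+z/1e3) for y,z in C]
q=q0
for w in W: q,e=IK(np.array(w),Mf(-1),q);print(q,e)
W=[p+(np.array(W[0])-p)*.5]+W
plan([(w,Mf(-1)) for w in W],p,M)
b=r.camera("top")[:,:,::-1];a=r.camera("side")[:,:,::-1]
cv2.imwrite("pics/p10.png",np.hstack([cv2.resize(a[130:330,180:380],None,fx=2,fy=2),cv2.resize(b[200:400,180:380],None,fx=2,fy=2)]))
E
```

```text
[ 0.057  0.303  2.465  3.215  0.396 -1.61 ] [0.338 0.083 0.3  ] [ 3.141 -0.77   0.017]
[ 0.061  0.489  2.525  3.198  0.641 -1.581] 2.016026956808788e-10
[ 0.061  0.542  2.532  3.193  0.7   -1.576] 2.1300489150277713e-10
[ 0.061  0.566  2.536  3.191  0.728 -1.574] 9.492406860545088e-13
[ 0.061  0.595  2.541  3.19   0.762 -1.571] 4.287126209590042e-12
[ 0.061  0.623  2.546  3.188  0.796 -1.569] 3.93352017624693e-12
[ 0.061  0.644  2.548  3.187  0.819 -1.567] 2.2926105458509483e-13
[ 0.06   0.661  2.546  3.186  0.833 -1.567] 5.7366674604759985e-15
[ 0.059  0.669  2.537  3.185  0.833 -1.567] 1.1102230246251565e-15
[ 0.058  0.677  2.526  3.184  0.829 -1.567] 4.163336342344337e-16
[ 0.057  0.675  2.511  3.184  0.813 -1.568] 1.0202353796286258e-14
[ 0.057  0.672  2.504  3.184  0.802 -1.569] 2.7755575615628914e-16
[ 0.056  0.669  2.496  3.184  0.792 -1.569] 8.326672684688674e-16
[ 0.056  0.669  2.491  3.184  0.786 -1.57 ] 8.034301583843872e-10
[-0.2, -0.006, 0.203] [-0.0006, -0.0005, 0.0009] | 29mm 0.2deg
[-0.2, -0.006, 0.203] [-0.0, -0.0, 0.0] | 29mm 0.0deg
[-0.086, 0.001, 0.126] [-0.0, -0.0, 0.0] | 15mm 0.0deg
[-0.045, -0.0, 0.054] [-0.0, -0.0, 0.0] | 7mm 0.0deg
[-0.056, -0.0, 0.057] [-0.0, -0.0, 0.0] | 8mm 0.0deg
[-0.056, -0.0, 0.058] [-0.0, -0.0, 0.0] | 8mm 0.0deg
[-0.038, -0.0, 0.046] [-0.0, -0.0, 0.0] | 6mm 0.0deg
[-0.02, 0.0, 0.05] [-0.0, -0.0, 0.0] | 5mm 0.0deg
[0.008, 0.001, 0.049] [-0.0, -0.0, 0.0] | 5mm 0.0deg
[0.015, 0.0, 0.057] [-0.0, -0.0, 0.0] | 6mm 0.0deg
[0.04, 0.001, 0.045] [-0.0, -0.0, 0.0] | 6mm 0.0deg
[0.025, 0.0, 0.017] [-0.0, -0.0, 0.0] | 3mm 0.0deg
[0.025, 0.001, 0.018] [-0.0, -0.0, 0.0] | 3mm 0.0deg
[0.014, 0.0, 0.013] [-0.0, -0.0, 0.0] | 2mm 0.0deg
```

View pics/p10.png

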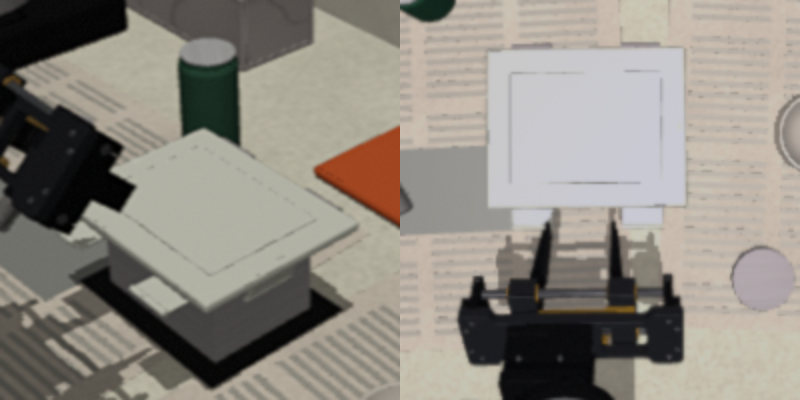

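jog_arm --commands '[{"linear":[0,0,0],"dr":[0,0,0],"hand":1},{"linear":[0,0,0],"dr":[0,0,0],"hand":1},{"linear":[-0.2,0,0.2],"dr":[0,0,0],"hand":1},{"linear":[-0.2,0,0.2],"dr":[0,0,0],"hand":1},{"linear":[0,0,0],"dr":[0,0,0],"hand":1},{"linear":[0,0,0],"dr":[0,0,0],"hand":1},{"linear":[-0.086,0,0.126],"dr":[0,0,0],"hand":1},{"linear":[-0.045,0,0.054],"dr":[0,0,0],"hand":1},{"linear":[0,0,0],"dr":[0,0,0],"hand":1},{"linear":[0,0,0],"dr":[0,0,0],"hand":1}]'

```text
clock: 20.95
eef_pos: [0.3399, 0.083, 0.2218]
tool_rot: [3.141, -0.771, 0.017]
wrist_force: [-0.6, 0.4, 4.2]
finger_gap: 1.001
```

```bash
python3 - <<'E'
from tr import *
from h import *
p=s['eef_pos'];print(q0,p,s['tool_rot'],s['wrist_force'])
print([355.8-p[0]*1e3,p[2]*1e3-212.7])
b=r.camera("top")[:,:,::-1];a=r.camera("side")[:,:,::-1]
cv2.imwrite("pics/p11.png",np.hstack([cv2.resize(a[130:330,180:380],None,fx=2,fy=2),cv2.resize(b[200:400,180:380],None,fx=2,fy=2)]))
E
```

```text
[ 0.057  0.563  2.537  3.184  0.73  -1.574] [0.34  0.083 0.222] [ 3.141 -0.771  0.017] [-0.562  0.396  4.218]
[np.float64(15.942395283120106), np.float64(9.065592389849684)]
```

View pics/p11.png

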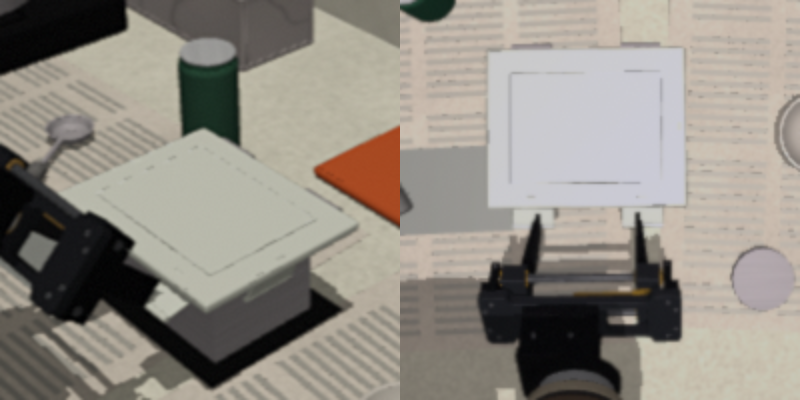

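jog_arm --commands '[{"linear":[-0.056,0,0.062],"dr":[0,0,0],"hand":1},{"linear":[-0.056,0,0.062],"dr":[0,0,0],"hand":1},{"linear":[-0.038,0,0.046],"dr":[0,0,0],"hand":1},{"linear":[-0.02,0,0.05],"dr":[0,0,0],"hand":1},{"linear":[0.008,0,0.049],"dr":[0,0,0],"hand":1},{"linear":[0.015,0,0.057],"dr":[0,0,0],"hand":1},{"linear":[0.04,0,0.045],"dr":[0,0,0],"hand":1},{"linear":[0.025,0,0.017],"dr":[0,0,0],"hand":1},{"linear":[0.025,0,0.018],"dr":[0,0,0],"hand":1},{"linear":[0,0,0],"dr":[0,0,0],"hand":1}]'

```text
clock: 22.3
eef_pos: [0.3641, 0.0833, 0.1882]
tool_rot: [3.141, -0.77, 0.017]
wrist_force: [0.9, 0.7, -0.4]
finger_gap: 0.998
```

```bash
python3 - <<'E'
from tr import *
from h import *
p=s['eef_pos'];print(p,s['wrist_force'])
print([355.8-p[0]*1e3,p[2]*1e3-212.7])
b=r.camera("top")[:,:,::-1];a=r.camera("side")[:,:,::-1]
cv2.imwrite("pics/p12.png",np.hstack([cv2.resize(a[130:330,180:380],None,fx=2,fy=2),cv2.resize(b[200:400,180:380],None,fx=2,fy=2)]))
E
```

```text
[0.364 0.083 0.188] [ 0.916  0.691 -0.394]
[np.float64(-8.319775886498178), np.float64(-24.52811291866135)]
```

View pics/p12.png

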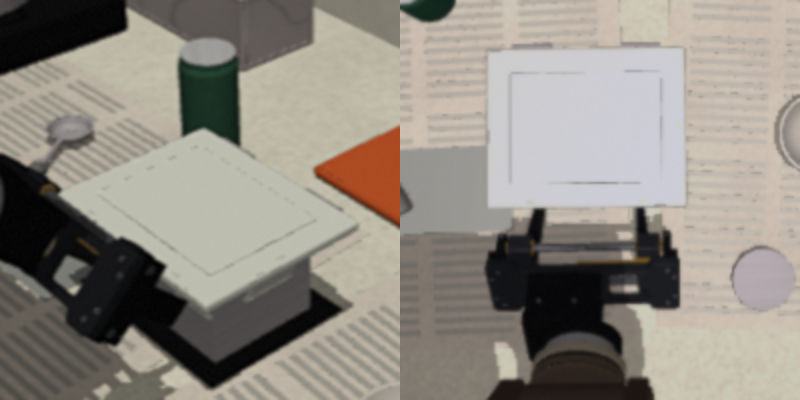

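jog_arm --commands '[{"linear":[0.014,0,0.013],"dr":[0,0,0],"hand":1},{"linear":[0,0,0],"dr":[0,0,0],"hand":1},{"linear":[0,0,-0.2],"dr":[0,0,0],"hand":1},{"linear":[0,0,-0.4],"dr":[0,0,0],"hand":1},{"linear":[0.35,0,-0.36],"dr":[0,0,0],"hand":1},{"linear":[0.35,0,-0.36],"dr":[0,0,0],"hand":1},{"linear":[0,0,0],"dr":[0,0,0],"hand":1},{"linear":[0,0,0],"dr":[0,0,0],"hand":1},{"linear":[0,0,0],"dr":[0,0,0],"hand":1},{"linear":[0,0,0],"dr":[0,0,0],"hand":1}]'

```text
clock: 23.65
eef_pos: [0.3246, 0.0827, 0.3304]
tool_rot: [3.141, -0.766, 0.017]
wrist_force: [0.4, -0.3, 0.3]
finger_gap: 0.999
```

```bash
python3 - <<'E'
from tr import *
from h import *
p=s['eef_pos'];print(q0,p,s['wrist_force'])
b=r.camera("top")[:,:,::-1];a=r.camera("side")[:,:,::-1]
cv2.imwrite("pics/p13.png",np.hstack([cv2.resize(a[130:330,180:380],None,fx=2,fy=2),cv2.resize(b[160:360,160:360],None,fx=2,fy=2)]))
E
```

```text
[ 0.059  0.199  2.45   3.252  0.275 -1.647] [0.325 0.083 0.33 ] [ 0.366 -0.299  0.274]
```

View pics/p13.png

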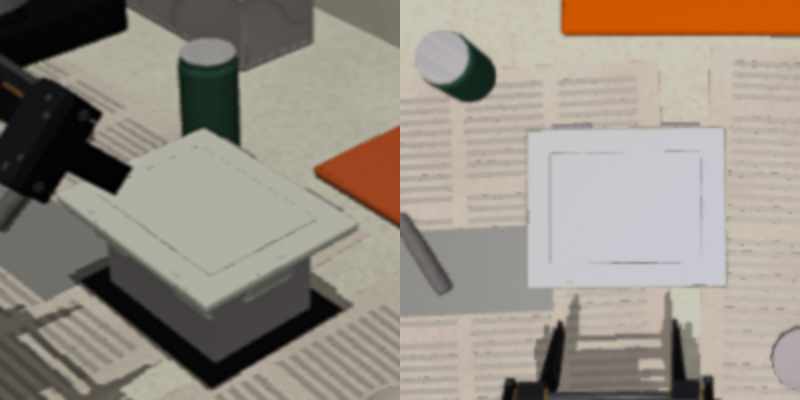

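```bash
python3 - <<'E'
from h import *
b=r.camera("top")[:,:,::-1];a=r.camera("side")[:,:,::-1]
cv2.imwrite("pics/p14.png",np.hstack([cv2.resize(a[190:310,200:340],(420,360),interpolation=cv2.INTER_CUBIC),cv2.resize(b[205:325,210:335],(375,360),interpolation=cv2.INTER_CUBIC)]))
for n,u in(("dish",(389,267)),):pass
a0=cv2.imread("pics/top0.png");print(np.abs(a0[240:295,360:420].astype(int)-b[240:295,360:420]).mean(),np.abs(a0[170:215,162:210].astype(int)-b[170:215,162:210]).mean())
E
```

```text
6.095858585858585 5.450308641975309
```

View pics/p14.png

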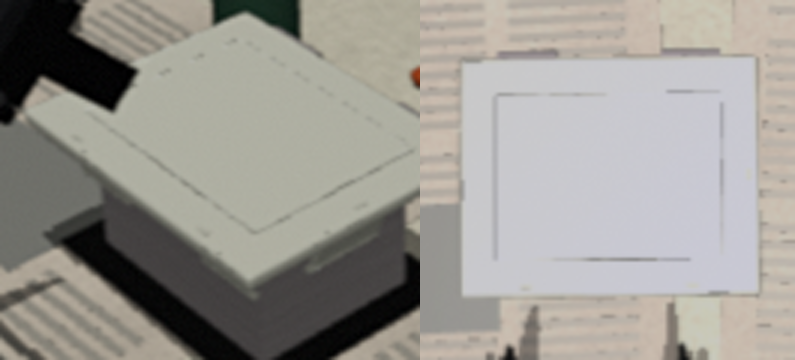

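```bash
python3 -c "
from bench import r
print(r.job_done())"
```

```text
the job is handed in; nothing more can be done
None
```

The lid is shut, all four tabs look snapped home, and I handed the job in after about 24 of the 72 s.

**How it went:** I swung the lid down from behind with the closed fingers. It came to rest flat with all four tabs still sticking out. I then pressed the left tab, the right tab, and both front tabs at once with the gripper open, all at about 44° tilt.

**Last checks:**
- **Tabs:** none stuck out in the final top and side views. After each press the force fell to about 1 N or less, and nothing sprang back once I withdrew.
- **Lid:** its front left corner was at the same pixel as right after it was shut, so it had not lifted.
- **Can and dish:** they looked unmoved in the pictures. Comparing the first and last top views showed only a small brightness difference around them.
- **Robot:** it ended clear of everything, with the wrist force near zero.

**Disagreements and limits:**
- The highest force I read was 37 N on the wrist, while pressing the lid shut. That was more than I intended, with a limit of 40 N on arm or gripper-body contact. I only read forces at the end of each move.
- The top camera measured the lid about 2% small (156.5 by 197 mm instead of 160 by 200), so I relied on its centre rather than its edges.
- The tab and lid angles cannot be read directly, so I judged them from pictures and forces only.

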